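# Clamp a window-frame profile in the jig with the draw latch

### The arm

A 6-joint arm with a two-finger parallel gripper is mounted at the origin on the work surface. World frame = base frame: x ahead of the robot, y to its left, z up, the work surface at z = 0. Lengths are in mm, angles in rad, forces in N, time in s.
With the tool pointing down it reaches from about 325 to 900 mm from the base axis. Payload 6.1 kg.
Tool frame: the origin (TCP) lies at the very end of the fingers, on their centre line; the grasp point (between the pads) lies 19 mm behind it (robot.tcp_to_grasp is the distance from the TCP to the grasp point, in mm); z points along the fingers, y is the direction in which the jaws open and shut (so a half turn about z gives the same grasp; the last joint's range is limited). The gripper opens to 85 mm and grips with 20 to 120 N. Pads are 22 mm wide; open, the fingers measure 114 mm over their backs; the gripper's body (76 mm by 85 mm) begins 54 mm behind the grasp point. The pads swing forward as they close: fully open they stand 13 mm farther back than shut.
Start: joints at [1.095, 0.22, 1.526, -0, 1.395, -0.126], TCP at [214.192, 587.144, 231.3] pointing down, gripper open.
Joint ranges: [-2.98, 2.98], [-0.91, 2.08], [0.09, 2.57], [-1.24, 4.39], [0.2, 2.65], [-2.68, 2.68]. Speed limits (rad/s): [2.57, 2.57, 3.01, 3.14, 3.14, 3.14].

### API

Orientations are given as a unit quaternion [x, y, z, w].
In Python, from cell import monitor, cams, workorder, robot gives the robot as it stands.
- The arm moves only by the shell command python3 -m creep 'ROWS' [FORCE]. ROWS is JSON, a list of rows, each a list of 5 numbers: the finger opening in m, from 0 to 0.0854, then the shift along the tool's x, y, z in m, then the turn about the tool's z in rad. In form: [[claw, dx, dy, dz, roll], ...]. A call has 1 to 12 rows; each row is the pose to reach, as a shift and turn from the pose commanded when the call began, along the tool's axes at that moment; what a row does not reach only later rows make up. A row lasts 1/8 s, in which the tool goes at most 62.5 mm and 10.7 degrees, less where a joint would pass 70% of its speed; a pose out of reach is approached as far as the arm can. A call with a gripper value outside its range is refused whole. The fingers move at their own pace and stop on an object; FORCE is the grip in N (left out, the last holds). Time passes only in rows, so rows that repeat a pose let the fingers close. It gives the time, the measured TCP pose, the force and the opening at its end, in the units of the state.
- monitor.get_obs(): the state, without advancing time (a new reading comes with each control period).
- cams.get_image(name): name is "scene" or "side" or "wrist"; returns a dict with "pixels" (420x560x3 uint8, red, green, blue), "range_z" (420x560 float32, mm along the optical axis (not along the pixel's ray), 0 where there is no reading), "fx", "fy", "cx", "cy" (pixels), "k1" (the pictures are not rectified: a ray, as slopes to the right and down, at radius r is drawn at 1 + k1 r^2 times it, then the intrinsics apply), "R" (3x3) and "t" (3): a world point X has camera coordinates R X + t. Camera axes: x right, y down, z forward; pixel columns grow to the right and rows downward; lengths in mm; the calibration is good to about 2 mm. A picture is of the moment at which its call begins.
- workorder.sign_off(): hands the job in, once; it reports no verdict.
The state is a dict: "clock": time; "joint_pos": joint angles; "qvel": joint speeds; "tau": joint torques, N m; "tool_pos": TCP position; "orientation": TCP orientation; "contact_force": force on the tool from outside, world axes, zero at the start; "wrist_torque": the same for the moment, N m; "gripper_width": finger opening in mm.
Only numpy, scipy, OpenCV 4.12 (cv2) and the standard library are available. Lean on these libraries where they do the work, as an engineer would, in place of code of your own. Each camera call takes 0.05 s, during which the arm holds its last target. There are 200 camera calls.

### The job

A piece of white window-frame profile lies ready in the clamping jig, between the fixed fence and the sliding jaw. Swing the draw latch's wire loop over and hook its cross bar behind the keeper on the jaw, then press the latch lever all the way down, past centre, so that the jaw is drawn in and stays clamped when you let go. Leave the profile in its place in the jig and do not disturb the other things on the bench.

Things in the scene. Friction and masses are not known exactly. Their poses are not given: they have to be found in the camera images.
- jig: Plywood board 360 x 300 x 12 mm, fixed flat on the bench, with latch, fence and jaw. Origin on the bench surface; board x -200..+160, y -150..+150 mm. z up; x = draw line of the latch from lever side to keeper; y parallel to the hinge pins. The latch is centred on y = 0. The profile lies at about x -31..+38, top z 54 mm; the jaw body at x 41..84, y -75..+75, top z 44; beyond x 84 only the board.
- latch_block (a point): Middle of the top of the aluminium block that carries the lever, jig (-60, 0, 58) mm: x -85..-35, y -60..+60; a 12 mm wide lug on it reaches z 77. The fence (face x -35, y -100..+100, top z 44) is part of it. Beyond x -85, under the closed lever, there is only the board. Frame as the jig's.
- lever (a joint): Lever hinge, rad, axis along jig y at jig (-60, 0, 70) mm. 0 = closed, on its stop: lever flat, pointing to jig -x. Grows as it is raised: pi/2 upright, more = leaning towards the keeper; stop 2.1. Starts 1.7 to 1.95. Friction 0.13 N m: stays where left while slack, springs partly up before dead centre. Up to 10 N near its end closes the hooked latch; dead centre about 0.19, below that it holds itself shut.
- lever_tip (a point): Middle of the lever's free end, on its upper (closed) face, 102 mm along the lever and 16 mm above the hinge when closed. Steel strip 34 mm wide, with a black rubber grip 38 mm wide and about 12 mm thick over its last 45 mm. Frame: -x along the lever away from the hinge; z = normal of the face that looks up when closed and towards the keeper when upright.
- lever_hinge (a point): Centre of the lever's hinge, jig (-60, 0, 70) mm; frame as lever_tip.
- loop (a joint): Hinge of the wire loop on the lever, rad, axis along y. Elevation of the loop above the jig's +x = (joint loop) - (joint lever): 0 = level towards the keeper, pi/2 = straight up. Its pin lies at (-21, 0, -4) mm in the lever's frame, so it moves with the lever. Starts standing up, elevation 1.15 to 1.75. Its friction (0.06 N m) holds it up there, but below about 0.8 rad it falls towards the keeper (mass 0.12 kg).
- loop_bar (a point): Middle of the loop's cross bar, 138 mm from the loop pin. The loop is a rectangle of 7 mm round steel wire, 58 mm wide between side-wire centres, 138 mm long. Frame: x along the loop away from the pin, y along the bar.
- loop_tab (a point): Centre of the black pull tab that extends the loop beyond the cross bar, 164 mm from the loop pin. The tab is 42 mm long (along the loop), 16 mm wide (along y: pinch it across this width), 9 mm thick.
- jaw (a joint): Slide of the aluminium jaw, m. 0 = open; grows as the jaw moves along the jig's -x towards the fence. Spring-returned (4000 N/m, 6 N preload): it goes back to 0 unless the latch holds it. The profile is clamped from about 0.005 to 0.006 on; a properly closed latch holds it at 0.006 to 0.007.
- keeper (a point): Middle of the keeper's bearing face, which looks to jig +x: jig (61.5, 0, 66) mm with the jaw open; it moves with the jaw; frame as the jig's. Steel post 24 mm wide (y), top z 76, with a lip that overhangs the face by 4 mm (underside z 72). The hooked bar lies under the lip, against the face: bar centre 3.5 mm from it, z about 65 to 67.
- ledge (a point): Middle of the ledge behind the keeper, on the jaw: 24 mm wide (y), 22 mm long (x, from the bearing face outwards), top z 61.5 mm. With the lever as it starts, the loop swung down passes 5 mm or more clear of the lip and its bar lands on this ledge; closing the lever then slides it in under the lip. The tab then stands out beyond the ledge and the jaw, free on both sides.
- profile: Loose piece of white plastic window-frame profile, 70 (x) x 220 (y) x 42 mm (z), about 0.45 kg, long side along the jig's y; origin at the centre of its underside, on the board.
- screwdriver: Screwdriver lying on the jig's board, beyond the lever side's corner (y about -115). Bystander.
- packer: Flat grey plastic packer 100 x 28 x 8 mm lying on the jig's board, at the lever side's other corner (y about +120). Bystander.
- mallet: Hammer lying on the bench to the left. Bystander.
- cleaner: Yellow bottle 190 mm tall, standing at the left. Bystander.
- spanner: Spanner lying on the bench to the right. Bystander.
- offcut: Short loose profile piece 70 x 130 x 42 mm on the bench to the right. Bystander.
- wood_block: Wood block 120 x 50 x 40 mm on the bench to the left, near the robot. Bystander.

How it is judged (in metres and radians):
On the way:
1. the loop's cross bar is hooked behind the keeper (down under the lip's height, beyond the bearing face) while the lever is still up (x of loop_bar in the frame of keeper between 0 and 0.03 m and z of loop_bar in the frame of keeper below 0.004 m and value of joint lever above 0.6 rad), for 0.2 s.
At the end, for the whole second after the job is handed in: The lever is down on its stop (within 0.08 rad, past dead centre), the loop's bar bears on the keeper under its lip (0 to 8 mm from the face), the jaw is drawn in by more than 4.5 mm and stays so with nothing touched, and the profile lies flat within 20 mm of where it was, at rest (value of joint lever below 0.08 rad and value of joint jaw above 0.0045 m and x of loop_bar in the frame of keeper between -0.001 and 0.008 m and z of loop_bar in the frame of keeper below 0.006 m and distance of profile from where it was at the start of the episode below 0.02 m and angle between profile's own z axis and vertical below 0.1 rad and linear speed of profile below 0.02 m/s and velocity of joint lever below 0.05 rad/s).
It fails at once if a bystander is moved by more than 30 mm (distance of any of screwdriver, packer, mallet, cleaner, spanner, offcut, wood_block from where it was at the start of the episode above 0.03 m).
It fails at once if the profile is lifted or pushed out of the jig (distance of profile from where it was at the start of the episode above 0.03 m).
It also fails if it takes over 48 s, if anything falls off the work surface, if the arm or the gripper's body presses on something with over 40 N, if the wrist force passes 120 N, or if a joint passes its speed limit or range.

## Working session

There is one attempt and no reset: what is moved stays moved. The work goes in short steps, Python scripts to look and compute and a shell command to move; the robot and the scene stay as the last step left them, time stands still between calls to the robot, and variables do not carry over. Pictures are saved under pics/ and viewed, about 8 in all and at most 12, crops included, and the job is handed in when it is done.

```bash
ls; mkdir -p pics
cat > h.py <<'E'
import numpy as np, cv2
from cell import monitor, cams, workorder, robot
def shot(n,f=None):
    d=cams.get_image(n)
    if f: cv2.imwrite('pics/'+f,d['pixels'][:,:,::-1])
    return d
def cloud(d):
    h,w=d['range_z'].shape
    u,v=np.meshgrid(np.arange(w),np.arange(h))
    K=np.array([[d['fx'],0,d['cx']],[0,d['fy'],d['cy']],[0,0,1.]])
    p=cv2.undistortPoints(np.stack([u,v],-1).reshape(-1,1,2).astype(float),K,np.array([d['k1'],0,0,0.])).reshape(h,w,2)
    z=d['range_z'][...,None]
    P=np.concatenate([p*z,z],-1)
    W=(P-np.array(d['t']))@np.array(d['R'])
    W[d['range_z']==0]=np.nan
    return W
def proj(d,X):
    c=np.array(d['R'])@np.array(X,float).T+np.array(d['t'])[:,None] if np.ndim(X)>1 else np.array(d['R'])@X+d['t']
    s=c[:2]/c[2]; r2=(s**2).sum(0); s=s*(1+d['k1']*r2)
    return np.array([d['fx']*s[0]+d['cx'],d['fy']*s[1]+d['cy']]).T
E
python3 - <<'E'
from h import *
print({k:np.round(v,3) for k,v in monitor.get_obs().items()})
for n in ['scene','side','wrist']:
    d=shot(n,n+'0.png'); print(n,d['fx'],d['k1'],-np.array(d['R']).T@d['t'],np.array(d['R'])[2]); np.savez(n+'0.npz',**d)
a=[cv2.imread(f'pics/{n}0.png') for n in ['scene','side']]
E
```

```text
pics
{'clock': np.float64(0.0), 'joint_pos': array([ 1.095,  0.221,  1.528, -0.   ,  1.395, -0.126]), 'qvel': array([-0.   , -0.001, -0.   , -0.   , -0.002, -0.001]), 'tau': array([ 1.000e-03, -4.969e+01, -3.894e+01, -0.000e+00,  1.100e-02,
        0.000e+00]), 'tool_pos': array([213.917, 586.613, 230.201]), 'orientation': array([ 0.174,  0.985, -0.001, -0.   ]), 'contact_force': array([-0.51 ,  0.658, -0.079]), 'wrist_torque': array([-0.047,  0.045,  0.023]), 'gripper_width': np.float64(85.573)}
scene 501.1619306980313 -0.03427217188170479 [1570.93041291 -813.13262571 1135.73366056] [-0.60309739  0.48955726 -0.6297676 ]
side 421.4038023240968 -0.09055732762431092 [ -77.15547409 -747.9622782   681.57137128] [ 0.52962     0.66231741 -0.52994179]
wrist 373.24820604798435 0.0263088167801689 [142.55416646 613.13649361 372.25491996] [ 0.27818004 -0.10307239 -0.9549827 ]
```

View pics/scene0.png

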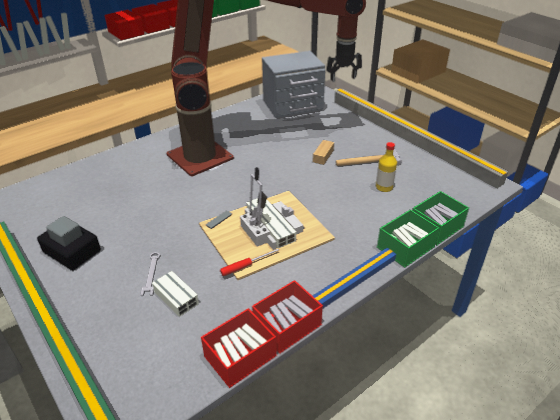

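View pics/side0.png

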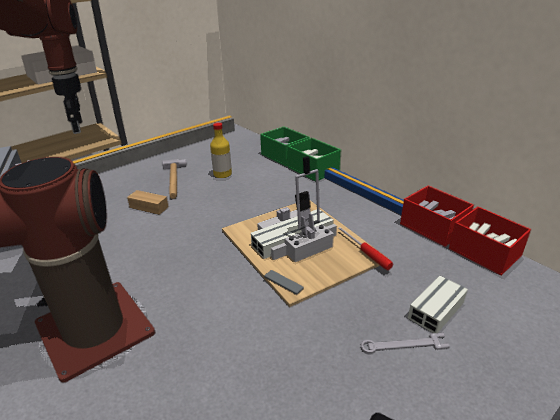

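The scene camera shows the jig at about (267,232), the loop standing up with its tab at (257,172), the packer at (218,218) and the screwdriver at (245,263). In the side picture the jig is at about (305,240) and the tab at (307,165). Next I'll fit the board and the loop.

```bash
cat > fit.py <<'E'
from h import *
res=[]
for n in ['scene','side']:
    d=dict(np.load(n+'0.npz')); W=cloud(d); p=d['pixels'].astype(int)
    m=(abs(W[...,2]-12)<6)&(p[...,0]-p[...,2]>35)
    k,l,s,c=cv2.connectedComponentsWithStats(m.astype(np.uint8))
    i=1+np.argmax(s[1:,4]); q=W[l==i]
    print(n,len(q),q[:,2].mean(),cv2.minAreaRect(q[:,:2].astype(np.float32)))
    # points above z 100 near board
    ctr=np.nanmean(q,0)
    hi=(W[...,2]>85)&(np.hypot(W[...,0]-ctr[0],W[...,1]-ctr[1])<220)
    Q=W[hi]; C=p[hi]
    o=np.argsort(-Q[:,2]); print(len(Q)); print(np.c_[Q[o][::max(1,len(o)//25)],C[o][::max(1,len(o)//25)]].round(0).astype(int))
    # grey packer / red
    r=(p[...,0]>150)&(p[...,1]<60)&(np.hypot(W[...,0]-ctr[0],W[...,1]-ctr[1])<280)&(W[...,2]<60)
    print('red',np.nanmedian(W[r],0))
E
python3 fit.py
```

```text
scene 1990 11.872214331301635 ((544.1552124023438, -73.86529541015625), (360.9271545410156, 307.71014404296875), 81.94884490966797)
411
[[ 548 -103  271   35   35   34]
 [ 531  -99  260  132  133  137]
 [ 545 -105  252   51   49   50]
 [ 546  -99  238   36   35   34]
 [ 545 -102  231   93   91   92]
 [ 544 -102  227  145  146  150]
 [ 570 -106  213  117  116  119]
 [ 516 -102  204  114  113  115]
 [ 572 -109  189  106  104  107]
 [ 513 -106  172  142  141  144]
 [ 513 -102  167  106  103  106]
 [ 565  -89  163   47   44   42]
 [ 556  -83  159   46   43   41]
 [ 545  -87  154   64   61   61]
 [ 552  -92  148   67   64   63]
 [ 560  -86  142   48   45   41]
 [ 556  -88  137   49   47   41]
 [ 557  -85  132   56   55   51]
 [ 556  -96  124   94   91   91]
 [ 546  -93  117  109  106  109]
 [ 570 -119  112  110  107  109]
 [ 532 -107  107  103  101  102]
 [ 532  -99  103   97   96   97]
 [ 552 -114   98  111  108  109]
 [ 557 -102   95   95   94   94]
 [ 517 -113   92  119  118  117]]
red [ 640.71403664 -256.73633118   34.93446127]
side 4772 10.70261555657434 ((542.3006591796875, -72.2586
[... 283 characters left out ...]
-96  212   87   85   89]
 [ 569 -106  197  102   99  103]
 [ 566 -106  181   80   77   82]
 [ 551  -78  167   76   77   77]
 [ 548  -72  163   77   76   78]
 [ 548  -86  158   12   15   13]
 [ 507 -102  152   87   85   89]
 [ 529  -85  147   16   17   16]
 [ 529  -85  141   15   14   14]
 [ 546  -88  136   20   21   18]
 [ 544  -88  131   19   18   17]
 [ 510 -106  125   91   88   91]
 [ 565 -112  118   81   78   83]
 [ 550  -95  114  106  103  108]
 [ 543  -93  110  104  102  107]
 [ 562 -113  105   91   90   91]
 [ 542  -97  100   83   82   86]
 [ 526  -96   95   60   57   60]
 [ 556 -116   92   33   34   35]
 [ 542  -97   88  104  102  108]]
red [ 629.75428181 -259.94624108   34.90021878]
```

```bash
cat >> h.py <<'E'
yaw=np.deg2rad(81.7); ex=np.array([np.cos(yaw),np.sin(yaw),0]); ey=np.array([-np.sin(yaw),np.cos(yaw),0]); O=np.array([546.1,-53.3,0])
Rj=np.stack([ex,ey,[0,0,1]],1)
def tojig(W): return (W-O)@Rj
def tow(p): return O+np.array(p)@Rj.T
def lev(th,x,z): # lever frame -> jig xz
    return np.array([-60+(-x)*-np.cos(th)+z*np.sin(th),70+(-x)*np.sin(th)+z*np.cos(th)])
E
python3 - <<'E'
from h import *
for n in ['scene','side']:
    d=dict(np.load(n+'0.npz')); J=tojig(cloud(d)); p=d['pixels'].astype(int)
    ok=(abs(J[...,0]+40)<130)&(abs(J[...,1])<140)
    # plane checks: jaw/profile/latch block heights
    for nm,x0,x1,y0,y1,z in [('prof',-25,32,-100,100,54),('block',-82,-40,-58,58,58),('jaw',45,80,-70,70,44)]:
        m=ok&(J[...,0]>x0)&(J[...,0]<x1)&(J[...,1]>y0)&(J[...,1]<y1); print(n,nm,np.nanpercentile(J[m][:,2],[25,50,75]).round(1))
    m=ok&(abs(J[...,2]-54)<3)&(p.min(-1)>150)
    print('prof extent',cv2.minAreaRect(J[m][:,:2].astype(np.float32)))
    # loop above z 180
    m=ok&(J[...,2]>175); Q=J[m]
    m2=m&(J[...,2]<245)
    for s in (1,-1):
        q=J[m2&(s*(J[...,1]-np.median(Q[:,1]))>15)]
        A=np.polyfit(q[:,2],q[:,0],1); print('side',s,len(q),q[:,1].mean(),'x@z',np.polyval(A,91),np.polyval(A,230),'e',np.arctan2(1,A[0]))
    t=J[ok&(J[...,2]>240)&(p.max(-1)<70)]; print('tab',t.mean(0),t.max(0),t.min(0))
    g=J[ok&(J[...,2]>115)&(J[...,2]<175)&(p.max(-1)<70)&(abs(J[...,1])<22)]
    print('grip',len(g),g.mean(0),g.max(0),g.min(0)); A=np.polyfit(g[:,2],g[:,0],1); print(A)
E
```

```text
scene prof [11.4 53.  55.4]
scene block [ 58.8  78.5 151.2]
scene jaw [40.4 44.3 49.4]
prof extent ((-17.369606018066406, 5.7168731689453125), (135.89842224121094, 217.2836456298828), 0.2638876736164093)
side 1 41 25.88245643744638 x@z -61.09359698584167 -48.286405048835135 e 1.4789176682805358
side -1 40 -29.476876790721082 x@z -60.25956775595247 -47.89418570082289 e 1.4820703053163082
tab [-45.69269206  -4.6792499  256.2609345 ] [-38.50645139   1.19568323 270.67692675] [-51.70822995 -11.97709199 240.57718182]
grip 58 [-32.32975992 -12.89584194 150.87411858] [-21.32677763   7.91177814 169.13261482] [-42.14460983 -21.13015079 127.6464895 ]
[  0.28784001 -75.75736831]
side prof [52.3 53.3 54. ]
side block [ 58.1  88.9 169.1]
side jaw [43.1 45.  59.9]
prof extent ((-20.832351684570312, 9.705009460449219), (220.2580108642578, 123.96279907226562), 89.47888946533203)
side 1 74 29.79095190160679 x@z -58.436201344969476 -45.21838736647991 e 1.4759892192492445
side -1 78 -25.48492814194389 x@z -56.56656555037486 -46.13547648502922 e 1.495892918032682
tab [-44.22207091   2.99043041 256.60872442] [-37.7234841   10.45520638 270.87340379] [-49.55088807  -5.95167178 240.22614754]
grip 185 [-31.97525643   0.81999938 146.48963715] [-18.83326715  20.86352792 166.80350368] [-40.81290936 -16.60943594 121.652791  ]
[  0.28173303 -73.24622522]
```

```bash
python3 -m creep '[[0,0,0,-0.06,-0.05],[0,-0.03,-0.03,-0.1,-0.1],[0,-0.07,-0.07,-0.1,-0.2],[0,-0.55,-0.58,-0.1,-0.204],[0,-0.55,-0.58,-0.1,-0.204],[0,-0.55,-0.58,-0.1,-0.204],[0,-0.55,-0.58,-0.1,-0.204],[0,-0.55,-0.58,-0.1,-0.204],[0,-0.55,-0.58,-0.1,-0.204],[0,-0.55,-0.58,-0.1,-0.204],[0,-0.55,-0.58,-0.1,-0.204],[0,-0.55,-0.58,-0.1,-0.204]]' 40
cat > st.py <<'E'
from h import *
from scipy.spatial.transform import Rotation as R
o=monitor.get_obs(); M=R.from_quat(o['orientation']).as_matrix()
print('t',round(float(o['clock']),2),'jig',tojig(o['tool_pos']).round(1),'xtool in jig',(Rj.T@M).round(3)[:,0],'z',(M[:,2]).round(3),'F jig',(Rj.T@o['contact_force']).round(1),'w',round(float(o['gripper_width']),1))
E
python3 st.py
```

```text
clock: 1.65
tool_pos: [478.1, -21.6, 331.3]
orientation: [0.073, 0.997, 0.0, 0.0]
contact_force: [1.4, 0.7, -0.1]
gripper_width: -0.2
t 1.65 jig [ 21.6  71.9 331.3] xtool in jig [ 0.001  1.    -0.   ] z [ 0.  0. -1.] F jig [ 0.9 -1.3 -0.1] w -0.2
```

```bash
python3 -m creep '[[0,-0.072,-0.117,0,0],[0,-0.072,-0.117,0,0],[0,-0.072,-0.117,0,0],[0,-0.072,-0.117,0.045,0],[0,-0.072,-0.117,0.088,0],[0,-0.072,-0.117,0.088,0],[0,-0.072,-0.117,0.088,0]]'; python3 st.py
python3 - <<'E'
from h import *
d=shot('side','s1.png'); print(np.array(d['pixels']).shape)
im=d['pixels'][100:300,200:440,::-1]; cv2.imwrite('pics/s1c.png',cv2.resize(im,None,fx=3,fy=3))
E
```

```text
clock: 2.52
tool_pos: [532.7, -145.5, 245.1]
orientation: [0.073, 0.997, -0.0, 0.001]
contact_force: [0.3, -0.4, -0.3]
gripper_width: 0.2
t 2.52 jig [-93.1  -0.  245.1] xtool in jig [ 0.     1.    -0.002] z [ 0.002 -0.001 -1.   ] F jig [-0.3 -0.3 -0.3] w 0.2
(420, 560, 3)
```

View pics/s1c.png

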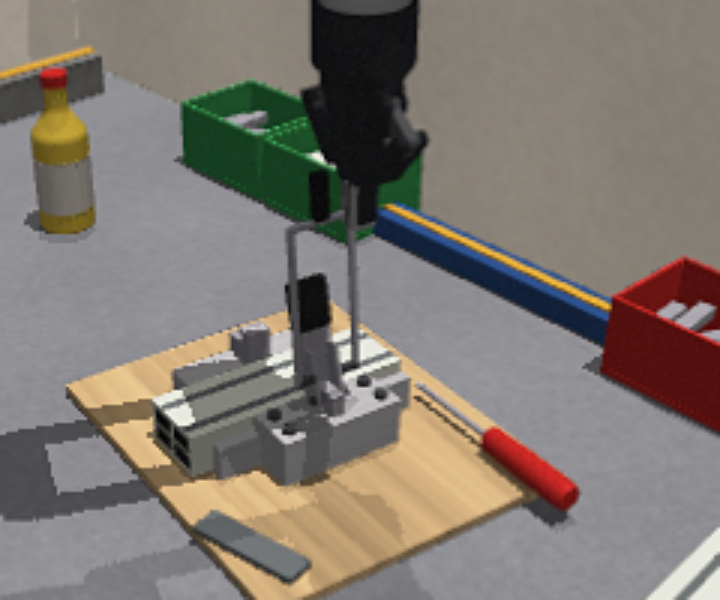

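The crop shows the closed fingertips at (362,215), just behind the tab at (318,195) on its lever side and clear of it. Next I'll push the tab towards the keeper.

```bash
python3 -m creep '[[0,0,0.025,0,0],[0,0,0.04,0,0],[0,0,0.055,0.002,0],[0,0,0.07,0.004,0],[0,0,0.085,0.007,0],[0,0,0.1,0.012,0],[0,0,0.115,0.017,0],[0,0,0.13,0.023,0],[0,0,0.142,0.032,0],[0,0,0.152,0.044,0],[0,0,0.163,0.06,0],[0,0,0.163,0.06,0]]'; python3 st.py
cat > look.py <<'E'
import sys
from h import *
d=shot('side'); im=d['pixels'][120:300,220:420,::-1]; cv2.imwrite(f'pics/{sys.argv[1]}.png',cv2.resize(im,None,fx=3.3,fy=3.3))
E
python3 look.py s2
```

```text
clock: 4.08
tool_pos: [554.3, 16.3, 180.9]
orientation: [0.072, 0.997, 0.0, -0.002]
contact_force: [-0.5, -0.5, 0.9]
gripper_width: 0.0
t 4.08 jig [ 70.1   1.9 180.9] xtool in jig [-0.     1.     0.004] z [-0.004  0.    -1.   ] F jig [-0.6  0.4  0.9] w 0.0
```

View pics/s2.png

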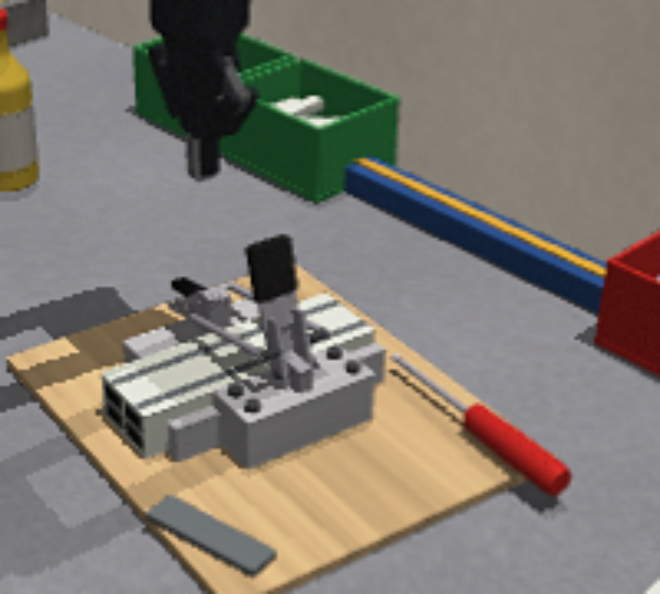

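The loop has swung down: its tab is at (185,285) behind the keeper, and the lever is still up with its grip at (272,265). I'll check the bar, tab and lever numerically.

```bash
cat > chk.py <<'E'
from h import *
for n in ['scene','side']:
    d=shot(n); J=tojig(cloud(d)); p=d['pixels'].astype(int)
    dk=p.max(-1)<75
    t=J[dk&(J[...,0]>82)&(J[...,0]<135)&(abs(J[...,1])<14)&(J[...,2]>30)&(J[...,2]<130)]
    print(n,'tab',len(t),t.mean(0).round(1) if len(t) else '', np.r_[t.min(0),t.max(0)].round(1) if len(t) else '')
    g=J[dk&(J[...,0]<0)&(J[...,0]>-170)&(J[...,2]>75)&(J[...,2]<172)&(abs(J[...,1])<22)]
    if len(g): print('grip',len(g),g.mean(0).round(1),np.r_[g.min(0),g.max(0)].round(1))
    q=J[(J[...,0]>-28)&(J[...,0]<35)&(abs(abs(J[...,1])-29)<6)&(J[...,2]>60)&(J[...,2]<110)]
    if len(q)>8: A=np.polyfit(q[:,0],q[:,2],1); print('wire',len(q),'z@-58',np.polyval(A,-58).round(1),'z@77',np.polyval(A,77).round(1))
    m=(abs(J[...,2]-54)<3)&(p.min(-1)>150)&(J[...,0]>-33)&(J[...,0]<40)&(abs(J[...,1])<125); print('prof',J[m].mean(0).round(1),J[m].min(0).round(1),J[m].max(0).round(1))
E
python3 chk.py
```

```text
scene tab 30 [98.8 -2.7 63.3] [ 84.2  -9.7  55.6 115.9   8.2  68.4]
grip 100 [-31.2  -7.4 149.3] [-40.9 -21.7 125.5 -18.2  14.8 170. ]
wire 53 z@-58 92.8 z@77 66.5
prof [  4.  -23.   53.9] [ -32.8 -102.5   51. ] [ 39.2 121.2  57. ]
side tab 36 [100.4   3.6  63.5] [ 82.4  -6.1  55.8 115.9   9.9  68.8]
grip 326 [-35.5   3.1 130.8] [-74.6 -20.9  75.1 -18.1  21.  166.9]
wire 40 z@-58 92.9 z@77 66.0
prof [ 4.9 28.3 53.2] [ -32.1 -100.9   51. ] [ 40.  119.4  56.3]
```

```bash
python3 -m creep '[[0,-0.002,-0.02,0.015,0],[0,-0.002,-0.04,0.031,0],[0,-0.002,-0.055,0.031,0],[0,-0.002,-0.07,0.03,0],[0,-0.002,-0.085,0.028,0],[0,-0.002,-0.1,0.026,0],[0,-0.002,-0.115,0.023,0],[0,-0.002,-0.133,0.021,0],[0,-0.002,-0.145,0.024,0],[0,-0.002,-0.156,0.029,0],[0,-0.002,-0.167,0.035,0],[0,-0.002,-0.167,0.035,0]]'; python3 st.py; python3 chk.py; python3 look.py s3
```

```text
clock: 5.72
tool_pos: [533.2, -151.1, 147.9]
orientation: [0.073, 0.997, -0.0, -0.0]
contact_force: [-0.5, -0.5, 0.5]
gripper_width: 0.2
t 5.72 jig [-98.7  -1.4 147.9] xtool in jig [0.002 1.    0.   ] z [-0.    -0.001 -1.   ] F jig [-0.5  0.4  0.5] w 0.2
scene tab 14 [90.  -5.2 65.1] [ 82.9 -13.7  55.3  98.    2.   69.1]
grip 95 [-106.1   -8.1  147.9] [-122.9  -21.6   82.8  -78.4   20.2  171.3]
wire 71 z@-58 79.8 z@77 67.6
prof [  1.3 -12.7  54. ] [ -33.  -102.2   51. ] [ 35.5 120.2  57. ]
side tab 21 [91.8  3.2 63.4] [ 82.3  -6.3  56.  101.5   9.4  67.2]
grip 331 [-95.2   6.1 126.7] [-122.3  -20.9   75.4  -47.8   21.4  171.5]
wire 81 z@-58 82.7 z@77 64.0
prof [ 5.9 33.  53.1] [-32.2 -99.5  51. ] [ 39.1 119.5  56.7]
```

View pics/s3.png

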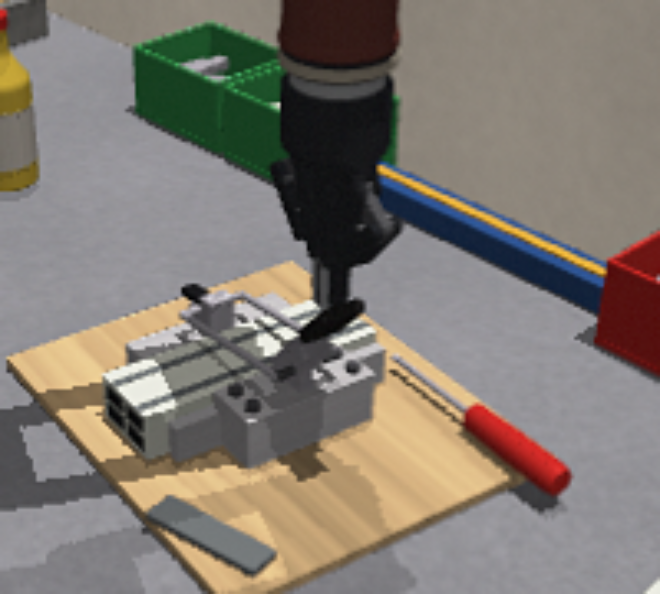

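The lever follows the fingertips, with the grip at (333,320), and the bar is behind the keeper post at (205,300). Next I'll press the lever down.

```bash
python3 -m creep '[[0,0.001,-0.008,0.008,0],[0,0.001,-0.017,0.018,0],[0,0.001,-0.025,0.028,0],[0,0.001,-0.031,0.036,0],[0,0.001,-0.036,0.0445,0],[0,0.001,-0.039,0.053,0],[0,0.001,-0.041,0.058,0],[0,0.001,-0.041,0.062,0],[0,0.001,-0.041,0.062,0]]'; python3 st.py; python3 chk.py
```

```text
clock: 7.0
tool_pos: [526.4, -190.4, 86.3]
orientation: [0.073, 0.997, -0.0, -0.0]
contact_force: [-0.6, 0.4, -0.4]
gripper_width: -0.0
t 7.0 jig [-138.5   -0.3   86.3] xtool in jig [0.001 1.    0.   ] z [-0. -0. -1.] F jig [ 0.3  0.7 -0.4] w -0.0
scene tab 10 [89.1 -2.8 68.8] [82.  -7.7 63.5 94.7  2.  74.6]
grip 351 [-135.2   -9.1  128.1] [-169.6  -21.3   75.9  -85.    17.9  171.9]
wire 73 z@-58 65.4 z@77 69.8
prof [  1.8 -14.2  54. ] [ -32.9 -103.4   51. ] [ 32.9 117.3  57. ]
side tab 16 [89.8  3.1 68.2] [82.7 -5.8 63.  97.1 10.5 71. ]
grip 644 [-135.3    8.6  122.4] [-169.7  -14.9   75.   -48.1   21.   172. ]
wire 91 z@-58 67.0 z@77 67.1
prof [ 5.8 22.1 53.2] [-33.  -78.1  51.1] [ 38.1 118.9  56.7]
```

There is no contact force at z 86, so the lever has probably snapped past centre. I'll press a few mm further to feel the stop, then retreat.

```bash
python3 -m creep '[[0,0,0,0.001,0],[0,0,0,0.002,0],[0,0,0,0.002,0]]'; python3 st.py
```

```text
clock: 7.48
tool_pos: [526.6, -190.4, 85.9]
orientation: [0.073, 0.997, -0.0, 0.0]
contact_force: [-5.0, 1.9, 11.5]
gripper_width: 0.3
t 7.47 jig [-138.5   -0.5   85.9] xtool in jig [ 0.001  1.    -0.   ] z [ 0. -0. -1.] F jig [ 1.1  5.2 11.5] w 0.3
```

The stop is felt at TCP z 85.9 with 11.5 N, and the closed face should be at z 86. Retreating now.

```bash
python3 -m creep '[[0,0,0,-0.02,0],[0,0,0,-0.08,0],[0,0,0,-0.14,0],[0,0,-0.05,-0.18,0],[0,0,-0.1,-0.18,0],[0,0,-0.15,-0.18,0],[0,0,-0.15,-0.18,0],[0,0,-0.15,-0.18,0]]'; python3 st.py
python3 - <<'E'
from h import *
d=shot('side'); im=d['pixels'][120:300,220:420,::-1]; cv2.imwrite('pics/s4.png',cv2.resize(im,None,fx=3.3,fy=3.3))
for n in ['scene','side']:
    d=shot(n); J=tojig(cloud(d)); dk=d['pixels'].max(-1)<80
    g=J[(J[...,0]<-122)&(J[...,0]>-158)&(abs(J[...,1])<15)&(J[...,2]>60)&(J[...,2]<150)]
    A=np.polyfit(g[:,0],g[:,2],1); print(n,'grip',len(g),np.median(g[:,2]),'slope',A[0],'z at -160,-120',np.polyval(A,[-160,-120]))
    b=J[(J[...,0]>52)&(J[...,0]<82)&(abs(abs(J[...,1])-22)<5)&(J[...,2]>57)&(J[...,2]<90)]
    print('bar',len(b),b.mean(0).round(1),b.max(0).round(1))
    q=J[(J[...,0]>85)&(J[...,0]<110)&(abs(J[...,1])<40)&(J[...,2]>25)&(J[...,2]<90)]; print('tab',q.mean(0).round(1),q.max(0).round(1))
E
```

```text
clock: 8.48
tool_pos: [504.5, -338.4, 263.8]
orientation: [0.073, 0.997, 0.0, -0.0]
contact_force: [-0.7, 0.6, -0.3]
gripper_width: 0.0
t 8.47 jig [-288.2    0.   263.8] xtool in jig [0.001 1.    0.001] z [-0.     0.001 -1.   ] F jig [ 0.5  0.7 -0.3] w 0.0
scene grip 74 86.12803337942121 slope -0.01015815166394227 z at -160,-120 [85.76135606 85.35502999]
bar 6 [ 54.3 -15.   69.1] [57.3 21.3 71.7]
tab [90.6 -1.4 68.1] [95.6  6.5 72.7]
side grip 113 84.83830124834644 slope -0.002643999695987289 z at -160,-120 [84.87973531 84.77397533]
bar 14 [56.4 -1.  66.4] [59.4 25.4 68.8]
tab [91.5  2.7 68.1] [99.   9.3 71.3]
```

View pics/s4.png

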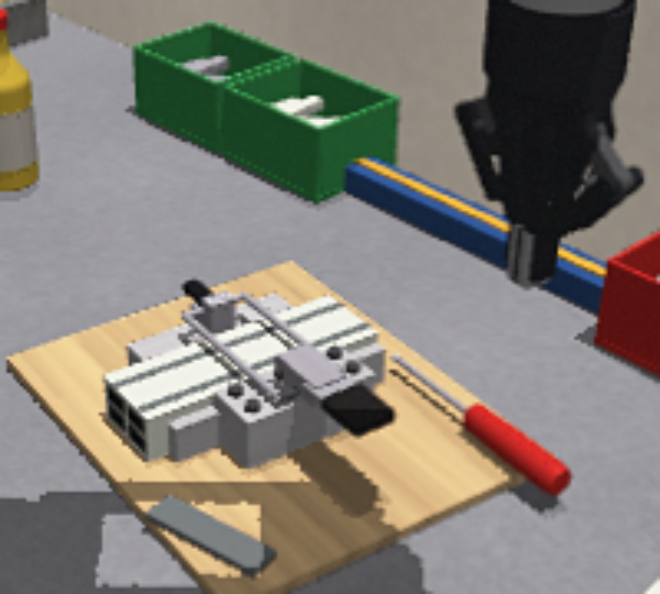

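The picture shows the lever flat with its grip at (360,408), the loop taut around the keeper post at (215,310), the profile in place, and the packer and screwdriver where they were. The lever's face is level at z ≈ 85–86 with nothing touching it, so I'm handing in.

```bash
python3 -c "
from h import *
print(workorder.sign_off())"
```

```text
the job is handed in; nothing more can be done
None
```

The latch is closed and holds on its own, and the job is handed in at about 8.6 s on the robot's clock; no verdict was reported.

**What I did:** With closed fingers I pushed the tab until the loop fell onto the ledge behind the keeper. I then swept the lever over and pressed it down past centre to its stop, felt at z 85.9 mm with 11.5 N, and withdrew.

**Last checks, nothing touching the latch:**
- **Lever:** it lies level at z about 85–86 mm; its closed face should be at 86.
- **Loop:** just after it fell, with the lever still up, the bar measured z about 66 mm on the ledge. After closing, the bar reads roughly x 54–59 mm, z 66–69 mm. The lower values match the expected x 58.5 mm, z 66 mm, but it rests on only 6 and 14 depth points and the two cameras differ by about 3 mm in height.
- **Jaw:** I did not measure its travel directly. I inferred that it is drawn in from the closed lever and the tab having moved in.
- **Profile and bystanders:** the profile was still in its place at the last measurement, during the press, and looked unmoved in the last picture. The packer and screwdriver also looked unmoved. I did not re-measure the other things on the bench, but the arm never came near them.

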